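# Run the GO thread ring gauge down the outlet spigot

### The job

Check the thread of the outlet spigot that is held upright in the fixture. Lift the yellow protective cap off the spigot and stand it, open end down, on the empty middle seat of the gauge tray; then take the green-banded GO ring gauge and screw it clockwise down the spigot, about one to one and a half turns, until it comes up against the shoulder, and leave it there. Leave the red-banded NO-GO gauge standing where it is.

Things in the scene. Friction and masses are not known exactly. Their poses are not given: they have to be found in the camera images.
- fixture: Fixed holding fixture: dark steel base plate 100 x 90 x 12 mm with an aluminium split clamp block (64 x 66 mm, top at 46 mm) that holds a steel outlet spigot upright at its centre. Origin: centre of the plate's underside, on the bench, on the spigot's vertical axis. The spigot's shoulder collar, 52 mm in diameter, is 57 to 64 mm above the bench; its thread and nose stand above that.
- shoulder (a point): Centre of the flat upper face of the spigot's shoulder collar, on the spigot's axis, 64 mm above the bench; z up. Above it: coarse right-hand two-start round thread, 37 mm over the crests, 29 mm core, up to 24 mm above this point; a nut sinks 16 mm per clockwise turn seen from above.
- nose (a point): Centre of the spigot's flat top, on its axis, 38 mm above the shoulder and 102 mm above the bench. The top is 19 mm in diameter with a dark bore and widens as a taper to 29 mm, 12 mm lower, so it guides a ring that is some millimetres off centre.
- thread_cap: Yellow plastic protective cap, a loose cup slipped upside down over the spigot (not screwed): 47 mm outside, 41 mm inside diameter, 46 mm tall, 30 g. Origin: centre of its open, lower end; z towards the closed top. At the start it stands on the shoulder, its top 110 mm above the bench; lift it 45 mm or more straight up to clear the spigot.
- go_gauge: GO thread ring gauge: knurled steel ring with a green band near its top, 60 mm outside diameter, 34 mm tall, about 0.4 kg, threaded through (32 mm over the inner crests). Origin: centre of its lower face, on its axis; z up. At the start it stands on the tray. Fully screwed down, its lower face lies on the shoulder and its top is 98 mm above the bench.
- go_top (a point): Centre of the GO gauge's upper face, 34 mm above its lower face. Set level over the nose at any yaw, the gauge drops until its thread rests on the spigot's, lower face 14 to 23 mm above the shoulder. Clockwise turns then lower it freely, 16 mm a turn, until it meets the shoulder and resistance rises. Play of the thread: 1.6 mm up and down, 1 mm sideways.
- nogo_gauge: NO-GO ring gauge, not to be used: knurled steel ring with a red band, 60 mm outside diameter, 24 mm tall. Origin: centre of its lower face.
- gauge_tray: Fixed plywood board 88 x 236 mm, 14 mm thick, with three grey felt seats of 67 mm diameter in a row along its y axis, 75 mm apart. Origin: centre of its underside. The two gauges stand on the end seats (either may be at either end); the middle seat is empty.
- free_seat (a point): Centre of the empty middle seat, on the board's upper face, 14 mm above the bench; its y axis runs along the row of seats.
Not all that is in view belongs to the job. Leave any orange look-alike of the go_gauge alone.

How it is judged:
By the outcome, as a careful person would: the job done as asked, in the order asked, and still so for the second after the job is handed in, with the robot touching nothing.
It also fails if it takes over 72 s, if anything falls off the work surface, if the arm or the gripper's body presses on something with over 40 N, if the wrist force passes 120 N, or if a joint passes its speed limit or range.

### The arm

A 7-joint arm with a two-finger parallel gripper is mounted at the origin on the work surface; the furniture and walls round the work are solid. World frame = base frame: x ahead of the robot, y to its left, z up, the work surface at z = 0. Lengths are in m, angles in rad, forces in N, time in s.
With the tool pointing down it reaches from about 0.35 to 0.9 m from the base axis. Payload 8.1 kg.
Tool frame: the origin (TCP) lies at the very end of the fingers, on their centre line; the grasp point (between the pads) lies 19 mm behind it (grasp_offset is the distance from the TCP to the grasp point, in m); z points along the fingers, y is the line along which they close (so a half turn about z gives the same grasp; the last joint's range is limited). The gripper opens to 92 mm and grips with 3 to 60 N. Pads are 19 mm wide; open, the fingers measure 130 mm over their backs; the gripper's body (75 mm by 190 mm) begins 47 mm behind the grasp point.
Start: joints at [1.092, 0.434, 0.025, 1.573, -0.012, 1.134, -0.075], TCP at [0.229, -0.581, 0.194] pointing down, gripper open.
Joint ranges: [-2.62, 2.62], [-0.44, 2.09], [-1.27, 1.32], [0.08, 2.57], [-1.32, 4.46], [0.12, 2], [-2.74, 2.74]. Speed limits (rad/s): [2.22, 2.22, 3.01, 3.01, 3.14, 3.14, 3.14].

### API

Orientations are given as a rotation vector (axis times angle).
In Python, from cell import observe, get_image, camera_params, sign_off, silhouettes, grasp_offset gives the robot as it stands. The module is installed in compiled form; this text tells all that it offers.
- The arm moves only by the tool jog_arm, never from a script. Its argument "motion" is a list that holds one entry, the list of rows, each a list of 7 numbers: the shift along the tool's x, y, z in m, then the turn, a rotation vector about the tool's x, y, z in rad, then the closure, from -1 (fully open) to 1 (shut), so that 0 is half open. In form: [[[dx, dy, dz, wx, wy, wz, hand], ...]]. A call has 1 to 10 rows; each row is the pose to reach, as a shift and turn from the pose commanded when the call began, along the tool's axes at that moment; what a row does not reach only later rows make up. A row lasts 1/12 s, in which the tool goes at most 41.7 mm and 7.16 degrees, less where a joint would pass 70% of its speed; a pose out of reach is approached as far as the arm can. A call with a gripper value outside its range is refused whole. The fingers move at their own pace and stop on an object; "force" is the grip in N (left out, the last holds). Time passes only in rows, so rows that repeat a pose let the fingers close. It gives the time, the measured TCP pose, the force, the opening and the grip force at its end, in the units of the state.
- observe(): the state, without advancing time (a new reading comes with each control period).
- get_image(name): name is "side" or "top" or "wrist"; returns the picture (420x560x3 uint8, red, green, blue); there is no depth.
- camera_params(name): a dict with "vertical_fov" (degrees; the focal length in pixels is half the picture's height over the tangent of half this angle, whatever the lens; pixels are square), "cx", "cy" (the principal point, pixels), "T" (4x4, takes a point from camera to world coordinates). Camera axes: x right, y down, z forward; pixel columns grow to the right and rows downward; lengths in m; the calibration is good to about 2 mm. A picture is of the moment at which its call begins: read the wrist's pose just before it. camera_params takes no time and is no camera call; for the wrist camera it gives the pose at the moment of the call.
- sign_off(): hands the job in; it is judged then, once.
Trained networks look in the newest picture that a camera, given by its name, has taken for a name from the list of things; names that differ only in an ending like _2 or _b are one class to them, and where a whole thing is asked for, a point or a joint stands for the part that bears it (a point fixed in the world has none). Each returns a list of dicts, best first, with "p" (0 to 1); they miss things now and then, are a little off and sometimes report something else, mostly with a low value. They report only what shows in the picture. A call takes as long as a camera call. They do not tell look-alikes from the thing itself.
- silhouettes(query, camera): "mask" (420x560 bool, what is visible of it) and "pixel" ([column, row] in pixels, amid what is visible of it).
The state is a dict: "clock": time; "joints": joint angles; "dq": joint speeds; "joint_efforts": joint torques, N m; "position": TCP position; "ee_rot": TCP orientation; "force": force on the tool from outside, world axes, zero at the start; "ft_torque": the same for the moment, N m; "width": opening from 0.0 (shut) to 1.0 (fully open); "gripper_force": force on a finger pad.
Only numpy, scipy, OpenCV 4.12 (cv2) and the standard library are available. Lean on these libraries where they do the work, as an engineer would, in place of code of your own. Each camera call takes 0.05 s, during which the arm holds its last target. There are 200 camera calls.

## Working session

There is one attempt and no reset: what is moved stays moved. The work goes in short steps, Python scripts to look and compute and a tool call to move; the robot and the scene stay as the last step left them, time stands still between calls to the robot, and variables do not carry over. Pictures are saved under pics/ and viewed, at most 10 in all, crops included, and the job is handed in when it is done.

Besides the shell and the picture viewer there is one more tool, called after "Emit:" as name(argument=value, ...), one argument or row to a line, values as JSON. jog_arm: Moves the arm, as the interface text tells. Its arguments: {"type":"object","properties":{"motion":{"type":"array"},"force":{"type":"number"}},"required":["motion"]}

```bash
mkdir -p pics
python3 - <<'E'
from cell import *
import cv2,numpy as np
np.set_printoptions(precision=4,suppress=True)
s=observe();print({k:np.round(v,4) for k,v in s.items()}, grasp_offset)
a=[]
for c in("side","top"):
    im=get_image(c);p=camera_params(c);print(c,p)
    cv2.imwrite(f"pics/{c}0.png",im[...,::-1])
    for q in("fixture","thread_cap","go_gauge","nogo_gauge","gauge_tray"):
        for r in silhouettes(q,c)[:3]:
            ys,xs=np.nonzero(r["mask"]);print(q,round(r["p"],2),r["pixel"],xs.min(),xs.max(),ys.min(),ys.max())
E
```

```text
{'clock': np.float64(0.0), 'joints': array([ 1.0924,  0.4353,  0.0249,  1.5741, -0.0116,  1.134 , -0.0751]), 'dq': array([-0.0002, -0.0001, -0.0007, -0.0023,  0.0016,  0.0004, -0.0019]), 'joint_efforts': array([ -0.0001, -66.7853,   0.9852, -31.4461,  -0.0605,   0.0427,
         0.0002]), 'position': array([ 0.2291, -0.5809,  0.1936]), 'ee_rot': array([-3.0848, -0.5864,  0.0007]), 'force': array([-0.4211,  0.5275,  0.2572]), 'ft_torque': array([-0.0609,  0.0217,  0.038 ]), 'gripper_force': np.float64(0.0), 'width': np.float64(0.9997)} 0.0188
side {'vertical_fov': 42.071140127493656, 'cx': 279.1137342741868, 'cy': 216.3938921960988, 'T': array([[-0.948 , -0.2023,  0.2458,  0.1137],
       [-0.3183,  0.5874, -0.7441,  0.9054],
       [ 0.0062, -0.7836, -0.6212,  0.6681],
       [ 0.    ,  0.    ,  0.    ,  1.    ]])}
fixture 0.58 [264.8, 178.5] 232 291 163 202
thread_cap 0.84 [261.6, 151.7] 249 272 135 166
go_gauge 0.96 [363.9, 309.6] 349 388 287 329
go_gauge 0.92 [265.2, 281.9] 246 281 261 300
nogo_gauge 0.58 [258.5, 225.1] 246 277 210 239
gauge_tray 0.82 [261.7, 260.0] 235 289 214 312
gauge_tray 0.32 [260.1, 181.4] 231 291 160 203
top {'vertical_fov': 50.112168466512784, 'cx': 275.9874565542477, 'cy': 203.44852330078453, 'T': array([[-0.0089, -0.9924,  0.1226,  0.2218],
       [-0.9994,  0.0129,  0.032 ,  0.1698],
       [-0.0333, -0.1222, -0.9919,  0.945 ],
       [ 0.    ,  0.    ,  0.    ,  1.    ]])}
fixture 0.89 [354.4, 156.1] 335 384 125 177
thread_cap 0.85 [367.8, 141.7] 353 381 127 156
thread_cap 0.71 [219.3, 196.4] 206 236 188 217
thread_cap 0.6 [355.9, 156.9] 335 383 125 177
go_gauge 0.91 [221.4, 291.4] 211 241 274 303
go_gauge 0.77 [214.1, 203.5] 206 235 188 218
nogo_gauge 0.61 [288.9, 168.2] 274 302 161 190
gauge_tray 0.66 [258.5, 191.4] 199 315 154 228
```

Run:
```python
import cv2,numpy as np
a=cv2.imread("pics/side0.png")[110:350,180:420];b=cv2.imread("pics/top0.png")[100:320,180:420]
a=cv2.resize(a,(396,396),interpolation=2);b=cv2.resize(b,(396,363),interpolation=2)
o=np.zeros((396,800,3),np.uint8);o[:,:396]=a;o[:363,404:]=b
cv2.imwrite("pics/both0.png",o)
```

```text
(no output)
```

View pics/both0.png

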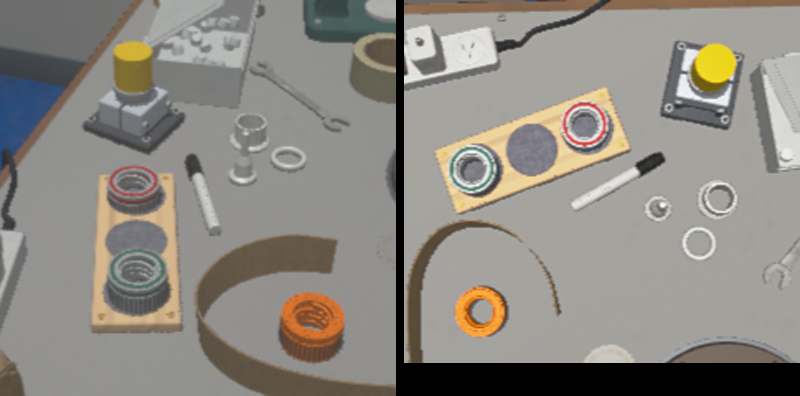

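View pics/side0.png

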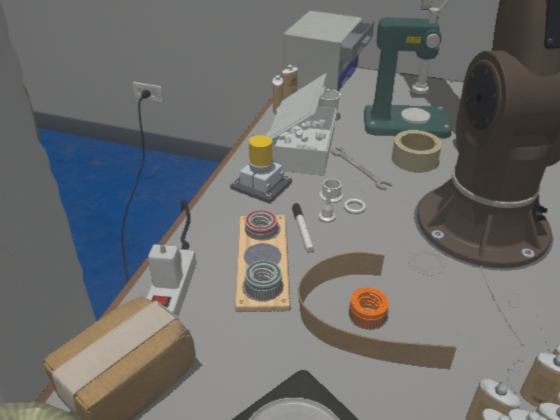

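Two things could be taken for the GO gauge. One is the green-banded ring on the tray's near end, at side (264,280) and top (220,203). The other is the loose orange ring at side (368,307) and top (226,290). The red-banded ring at side (261,224) is the NO-GO. I choose the green one. Next I fit the positions from both views.

```bash
cat > h.py <<'E'
from cell import *
import cv2,numpy as np
from scipy.optimize import least_squares
from scipy.spatial.transform import Rotation as R
np.set_printoptions(precision=4,suppress=True)
def proj(P,p):
    T=np.linalg.inv(p["T"]);q=np.atleast_2d(P)@T[:3,:3].T+T[:3,3]
    f=210/np.tan(np.radians(p["vertical_fov"])/2)
    return q[:,:2]/q[:,2:]*f+[p["cx"],p["cy"]]
A=np.linspace(0,2*np.pi,73)
def cyl(c,r,h):
    o=np.c_[r*np.cos(A),r*np.sin(A),0*A]
    return np.r_[o+c,o+c+[0,0,h]]
def stats(mask):
    ys,xs=np.nonzero(mask);return np.array([xs.min(),ys.min(),xs.max()+1,ys.max()+1])
def bb(q): return np.r_[q.min(0),q.max(0)]
def fit(obs,r,h,x0):  # obs: list of (bbox,params); x,y,z of the base centre
    f=lambda c:np.concatenate([bb(proj(cyl(c,r,h),p))-b for b,p in obs])
    s=least_squares(f,x0,loss="soft_l1");return s.x,f(s.x)
def ray(px,p,z):
    f=210/np.tan(np.radians(p["vertical_fov"])/2)
    d=p["T"][:3,:3]@[(px[0]-p["cx"])/f,(px[1]-p["cy"])/f,1];o=p["T"][:3,3]
    return o+d*(z-o[2])/d[2]
E
python3 - <<'E'
from h import *
P={c:camera_params(c) for c in("side","top")}
M={}
for c in P:
    get_image(c)
    for q in("thread_cap","go_gauge","nogo_gauge"):
        M[q,c]=[stats(r["mask"]) for r in silhouettes(q,c)]
pick={"thread_cap":((262,150),(367,141)),"go_gauge":((264,280),(220,203)),"nogo_gauge":((261,224),(288,176))}
for q,r,h in(("thread_cap",.0235,.046),("go_gauge",.03,.034),("nogo_gauge",.03,.024)):
    obs=[]
    for c,t in zip(P,pick[q]):
        b=min(M[q,c],key=lambda b:np.hypot(*((b[:2]+b[2:])/2-t)));obs.append((b,P[c]))
    x,e=fit(obs,r,h,[.4,.1,.03]);print(q,x,e)
# felt seat by ray on z=.014
print(ray((258,191),P["top"],.014),ray((262,255),P["side"],.014))
E
```

```text
thread_cap [0.4455 0.021  0.0648] [-0.0777  0.0351 -0.4026 -0.0725 -0.5547 -0.0977  0.7194  0.6154]
go_gauge [0.3362 0.3118 0.0157] [ 0.5181  0.0464 -0.2622  0.0723 -0.8013 -1.3586  0.81    0.6342]
nogo_gauge [0.391  0.1715 0.0147] [-0.2058 -0.3081 -0.5981  0.2001 -0.4656  0.1733  0.8483  0.7741]
[0.3636 0.2374 0.014 ] [0.3661 0.2361 0.014 ]
```

View pics/top0.png

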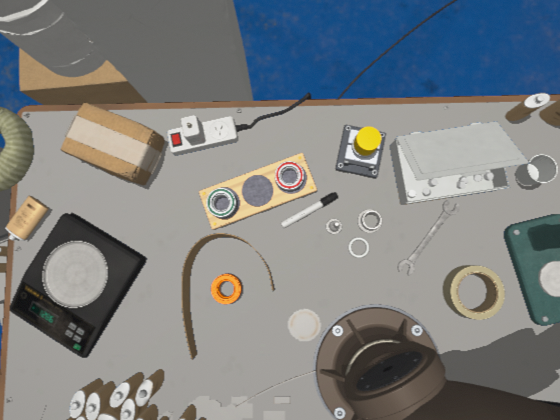

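The top view shows the fixture at (360,150) with the parts box close by on its right, its lid edge near column 400. The strip with the plug is at (190,128), the tray at (257,190) and the orange ring at (226,289). Now I check obstacle heights and the seat.

Run:
```python
from h import *
P={c:camera_params(c) for c in("side","top")}
def tri(a,b):
    f=lambda X:np.r_[proj(X,P["side"])[0]-a,proj(X,P["top"])[0]-b]
    s=least_squares(f,[.4,.1,.05]);return s.x,s.fun
for n,a,b in(("lidA",(324,79),(512,123)),("lidA2",(324,79),(526,157)),("lidB",(275,109),(398,137)),("boxfrontR",(316,170),(408,202)),("plug",(160,248),(188,120)),("seat",(262.5,255),(258,190.5))): print(n,*tri(a,b))
# felt centroid
for c,t,z in(("side",(262,255),.014),("top",(258,190),.014)):
    im=get_image(c).astype(int);print(c,im[t[1],t[0]])
    m=(np.abs(im-im[t[1],t[0]]).max(2)<28).astype(np.uint8)
    n,l,st,ce=cv2.connectedComponentsWithStats(m,connectivity=4);k=l[t[1],t[0]];print(st[k],ce[k],ray(ce[k],P[c],z))
Rm=R.from_rotvec(observe()["ee_rot"]).as_matrix();print(Rm)
d=np.array([.4455,.021])-observe()["position"][:2];print("tool shift",Rm.T@np.r_[d,0])
```

```text
lidA [ 0.4327 -0.2357  0.1444] [-19.8144  -4.0178   3.3819  15.4598]
lidA2 [ 0.3976 -0.2594  0.131 ] [-2.6439 -0.475   0.4156  2.0552]
lidB [ 0.4327 -0.0226  0.1625] [-0.9926 -0.2301  0.2116  0.8837]
boxfrontR [ 0.345  -0.0758  0.0015] [ 3.5505  0.5774 -0.6417 -3.376 ]
plug [0.4876 0.3654 0.1053] [-1.3419 -0.4294  0.5085  1.6816]
seat [0.3646 0.2373 0.0155] [ 0.0561  0.0117 -0.0148 -0.0664]
side [116 116 122]
[244 243  37  26 653] [262.0735 254.5605] [0.3664 0.235  0.014 ]
top [122 122 130]
[242 175  31  31 746] [257.1287 190.1247] [0.3655 0.2392 0.014 ]
[[ 0.9302  0.367   0.    ]
 [ 0.367  -0.9302 -0.    ]
 [ 0.      0.     -1.    ]]
tool shift [ 0.4221 -0.481  -0.    ]
```

Run:
```python
import cv2,numpy as np
a=cv2.imread("pics/side0.png")[60:210,220:350];b=cv2.imread("pics/top0.png")[105:215,330:540]
o=np.zeros((600,800,3),np.uint8)
a=cv2.resize(a,(346,400),interpolation=2);o[:400,:346]=a
b=cv2.resize(b,(450,236),interpolation=2);o[:236,350:]=b
cv2.imwrite("pics/lid.png",o)
```

```text
(no output)
```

View pics/lid.png

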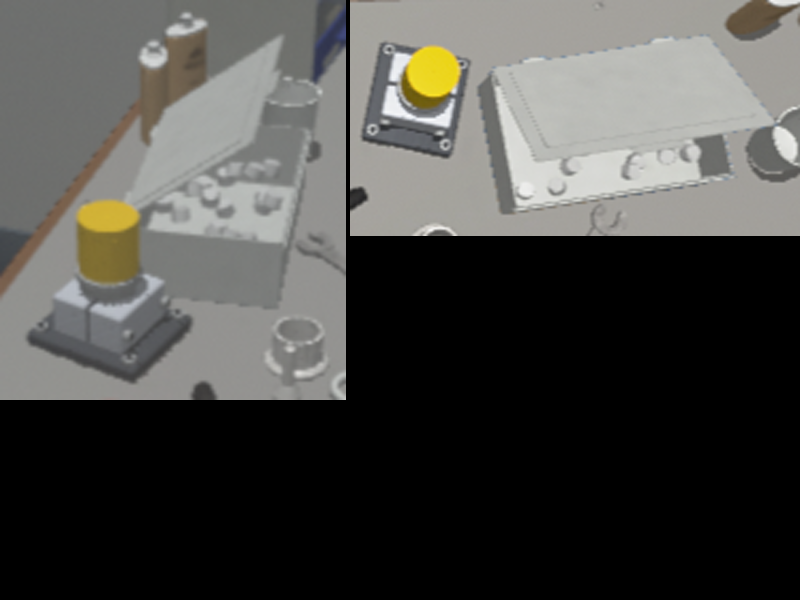

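Run:
```python
from h import *
P={c:camera_params(c) for c in("side","top")}
def tri(a,b):
    f=lambda X:np.r_[proj(X,P["side"])[0]-a,proj(X,P["top"])[0]-b]
    s=least_squares(f,[.4,.1,.05]);return s.x,s.fun
for n,a,b in(("TL",(268.8,136.9),(397.7,137.7)),("BL",(310,114.4),(416.3,178.7)),("BR",(326,74),(528,163)),("TR",(283.7,103),(498,122.7)),("boxNearRim",(332,149),(408,202))): print(n,*tri(a,b))
```

```text
TL [ 0.4524 -0.0409  0.0854] [-0.8174 -0.189   0.1801  0.7532]
BL [ 0.3642 -0.0555  0.145 ] [ 1.4038  0.2582 -0.2547 -1.2405]
BR [ 0.3867 -0.2536  0.1462] [-0.3265 -0.0572  0.0501  0.252 ]
TR [ 0.4866 -0.2468  0.0602] [-0.6933 -0.1541  0.1321  0.5677]
boxNearRim [ 0.3238 -0.0592  0.0716] [-2.9815 -0.4641  0.5109  2.76  ]
```

Run:
```python
from h import *
P=camera_params("side")
for px in((365,125),(452,125),(445,108),(375,108),(390,112),(415,115)): print(px,ray(px,P,.02))
b=ray((388,110),P,.02)
for px in((380,22),(398,5),(440,22),(378,40)):
    f=lambda z:(proj(np.r_[b[:2],z],P)[0]-px)[1];s=least_squares(f,[.2]);print(px,s.x)
print(ray((425,85),P,.05))
for px in((340,20),(285,45),(375,25)):print(px,ray(px,P,.2))
```

```text
(365, 125) [ 0.2867 -0.2772  0.02  ]
(452, 125) [ 0.0865 -0.3469  0.02  ]
(445, 108) [ 0.1109 -0.4325  0.02  ]
(375, 108) [ 0.2804 -0.3733  0.02  ]
(390, 112) [ 0.2405 -0.3642  0.02  ]
(415, 115) [ 0.1786 -0.369   0.02  ]
(380, 22) [0.2425]
(398, 5) [0.2804]
(440, 22) [0.2425]
(378, 40) [0.2006]
[ 0.1728 -0.4863  0.05  ]
(340, 20) [ 0.4079 -0.464   0.2   ]
(285, 45) [ 0.4868 -0.2573  0.2   ]
(375, 25) [ 0.3173 -0.4575  0.2   ]
```

Emit:
jog_arm(
  motion=[
    [[0,0,-0.04,0,0,0,-1],[0,0,-0.08,0,0,0,-1],[0,0,-0.12,0,0,0,-1],[0,0,-0.16,0,0,0,-1],[0,0,-0.16,0,0,0,-1]],
  ],
)

```text
clock: 1.52
position: [0.2305, -0.584, 0.3635]
ee_rot: [3.074, 0.584, 0.005]
force: [-0.1, 0.3, 0.6]
width: 1.002
gripper_force: 0.0
```

Emit:
jog_arm(
  motion=[
    [[0.026,-0.03,-0.04,0,0,-0.075,-1],[0.052,-0.06,-0.06,0,0,-0.15,-1],[0.079,-0.09,-0.06,0,0,-0.225,-1],[0.105,-0.12,-0.06,0,0,-0.3,-1],[0.132,-0.15,-0.06,0,0,-0.375,-1],[0.158,-0.18,-0.06,0,0,-0.45,-1],[0.185,-0.211,-0.06,0,0,-0.525,-1],[0.211,-0.241,-0.06,0,0,-0.6,-1],[0.238,-0.271,-0.06,0,0,-0.675,-1],[0.264,-0.301,-0.06,0,0,-0.75,-1]],
  ],
)

```text
clock: 2.35
position: [0.3637, -0.205, 0.4147]
ee_rot: [2.653, 1.68, 0.0]
force: [2.5, 0.3, -0.4]
width: 0.998
gripper_force: 0.0
```

```bash
cat >> h.py <<'E'
def goto(x,y,z,yaw):  # tool shift and turn from the current pose to TCP x,y,z, tool y at yaw (deg), pointing down
    s=observe();R0=R.from_rotvec(s["ee_rot"]).as_matrix();a=np.radians(yaw)
    Y=np.array([np.cos(a),np.sin(a),0]);Z=np.array([0,0,-1.]);R1=np.c_[np.cross(Y,Z),Y,Z]
    print("shift",R0.T@(np.array([x,y,z])-s["position"]),"turn",R.from_matrix(R0.T@R1).as_rotvec(),"yaw now",np.degrees(np.arctan2(R0[1,1],R0[0,1])),"pos",s["position"],"j",s["joints"],"F",s["force"],"t",s["clock"])
E
python3 -c "
from h import *
goto(.4455,.021,.26,0)"
```

```text
shift [ 0.2393 -0.0228  0.1545] turn [ 0.0008  0.0007 -0.4416] yaw now -25.29926563612717 pos [ 0.3637 -0.205   0.4147] j [ 0.7103 -0.0038 -0.3197  1.6033 -0.0007  1.541  -0.0509] F [ 2.5374  0.2699 -0.4186] t 2.35
```

Emit:
jog_arm(
  motion=[
    [[0.04,-0.004,0,0,0,-0.075,-1],[0.08,-0.008,0.0,0,0,-0.15,-1],[0.12,-0.012,0,0,0,-0.225,-1],[0.16,-0.016,0.02,0,0,-0.3,-1],[0.2,-0.02,0.04,0,0,-0.375,-1],[0.23,-0.0228,0.07,0,0,-0.44,-1],[0.2393,-0.0228,0.11,0,0,-0.4416,-1],[0.2393,-0.0228,0.14,0,0,-0.4416,-1],[0.2393,-0.0228,0.1545,0,0,-0.4416,-1],[0.2393,-0.0228,0.1545,0,0,-0.4416,-1]],
  ],
)

```text
clock: 3.18
position: [0.4437, 0.0186, 0.2566]
ee_rot: [-2.221, -2.216, 0.007]
force: [-0.4, 0.1, -0.1]
width: 0.999
gripper_force: 0.0
```

Run:
```python
from h import *
goto(.4455,.021,.076,0)
P=camera_params("wrist");im=get_image("wrist");print(P)
cv2.imwrite("pics/w1.png",im[...,::-1])
for q in("thread_cap","free_seat","gauge_tray","nogo_gauge"):
    for r in silhouettes(q,"wrist")[:3]: print(q,round(r["p"],2),r["pixel"],stats(r["mask"]))
print(bb(proj(cyl([.4455,.021,.064],.0235,.046),P)), proj([.4455,.021,.11],P))
```

```text
shift [0.0024 0.0029 0.1806] turn [-0.0061  0.0002 -0.0024] yaw now -0.13847043088373398 pos [0.4437 0.0186 0.2566] j [ 0.3911  0.1436 -0.6156  1.8465  0.0881  1.185  -0.2557] F [-0.446   0.1125 -0.0871] t 3.1833
{'vertical_fov': 66.52921523075953, 'cx': 276.3827654385077, 'cy': 212.19509460420832, 'T': array([[ 1.    , -0.0002, -0.007 ,  0.445 ],
       [-0.002 , -0.9654, -0.2608,  0.0894],
       [-0.0067,  0.2608, -0.9654,  0.4472],
       [ 0.    ,  0.    ,  0.    ,  1.    ]])}
thread_cap 0.85 [283.9, 189.8] [261 166 304 214]
free_seat 0.77 [232.5, 42.2] [175   0 280 107]
gauge_tray 0.74 [228.2, 44.2] [175   0 280 107]
nogo_gauge 0.57 [226.5, 53.1] [209  25 261  84]
[257.1796 164.7399 301.0029 212.9284] [[279.0808 191.7891]]
```

View pics/w1.png

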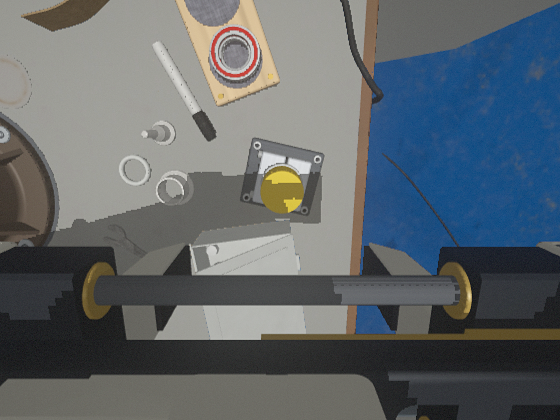

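Run:
```python
from h import *
obs=[]
for c,t in(("side",(262,150)),("top",(367,141)),("wrist",(283,190))):
    P=camera_params(c);get_image(c)
    B=[stats(r["mask"]) for r in silhouettes("thread_cap",c)]
    b=min(B,key=lambda b:np.hypot(*((b[:2]+b[2:])/2-t)));print(c,b)
    obs.append((b,P))
x,e=fit(obs[-1:]+[],.0235,.046,[.44,.02,.064]);print("wrist only",x,e)
if abs(obs[0][0][:2].mean()-192)<20:print("all",*fit(obs,.0235,.046,[.44,.02,.064]))
goto(.4465,.021,.076,0)
```

```text
side [249 135 273 167]
top [353 127 376 156]
wrist [257 166 300 213]
wrist only [0.4489 0.0187 0.0603] [ 0.0988 -0.0994 -0.0988  0.0911]
all [0.448  0.0193 0.0625] [-0.8999  0.4233 -1.2737  0.2216  0.1246 -1.0319  5.3517 -0.3617 -0.8323
 -0.3646 -0.7528  0.1022]
shift [0.0023 0.     0.1844] turn [ 0.0009  0.0002 -0.0037] yaw now -0.2120502361736718 pos [0.4463 0.0187 0.2604] j [ 0.3923  0.1401 -0.6157  1.8405  0.0875  1.187  -0.2552] F [0.4947 0.3269 0.2528] t 3.7333
```

Emit:
jog_arm(
  motion=[
    [[0.0015,0.0005,0.035,0,0,0,-1],[0.0015,0.0005,0.07,0,0,0,-1],[0.0015,0.0005,0.105,0,0,0,-1],[0.0015,0.0005,0.135,0,0,0,-1],[0.0015,0.0005,0.16,0,0,0,-1],[0.0015,0.0005,0.175,0,0,0,-1],[0.0015,0.0005,0.182,0,0,0,-1],[0.0015,0.0005,0.182,0,0,0,-1]],
  ],
)

```text
clock: 4.4
position: [0.4457, 0.0202, 0.0768]
ee_rot: [-2.224, -2.217, 0.003]
force: [-0.1, 0.2, 0.4]
width: 0.999
gripper_force: 0.0
```

Emit:
jog_arm(
  motion=[
    [[0,0,0,0,0,0,0.6],[0,0,0,0,0,0,0.6],[0,0,0,0,0,0,0.6],[0,0,0,0,0,0,0.6],[0,0,0,0,0,0,0.6],[0,0,0,0,0,0,0.6]],
  ],
  force=10,
)

```text
clock: 4.9
position: [0.4468, 0.0202, 0.0783]
ee_rot: [2.225, 2.217, 0.001]
force: [0.2, -0.3, 0.5]
width: 0.616
gripper_force: 0.0
```

Emit:
jog_arm(
  motion=[
    [[0,0,0,0,0,0,0.6],[0,0,0,0,0,0,0.6],[0,0,0,0,0,0,0.6],[0,0,0,0,0,0,0.6]],
  ],
  force=10,
)

```text
clock: 5.23
position: [0.4468, 0.0203, 0.078]
ee_rot: [2.225, 2.217, 0.0]
force: [-0.2, 0.1, 2.3]
width: 0.323
gripper_force: 1.1
```

Run:
```python
from h import *
print(observe())
a=get_image("side")[..., ::-1];b=get_image("wrist")[..., ::-1]
o=np.zeros((480,800,3),np.uint8);o[:400,:400]=cv2.resize(a[100:240,200:340],(400,400),interpolation=2)
o[:300,400:]=cv2.resize(b,(400,300));cv2.imwrite("pics/g1.png",o)
```

```text
{'clock': 5.2333, 'joints': array([ 0.2937,  0.3597, -0.5686,  2.0947,  0.279 ,  0.7593, -0.4536]), 'dq': array([ 0.0012, -0.0007, -0.0005,  0.0007, -0.0009,  0.0009, -0.0006]), 'joint_efforts': array([  0.0142, -46.936 ,  -5.1155, -22.3746,  -0.0453,  -0.0183,
         0.0008]), 'position': array([0.4468, 0.0203, 0.078 ]), 'ee_rot': array([2.2252, 2.2174, 0.0004]), 'force': array([-0.172 ,  0.1382,  2.308 ]), 'ft_torque': array([-0.0371, -0.1263, -0.0339]), 'gripper_force': 1.1350221111945302, 'width': 0.32254781615110883}
```

View pics/g1.png

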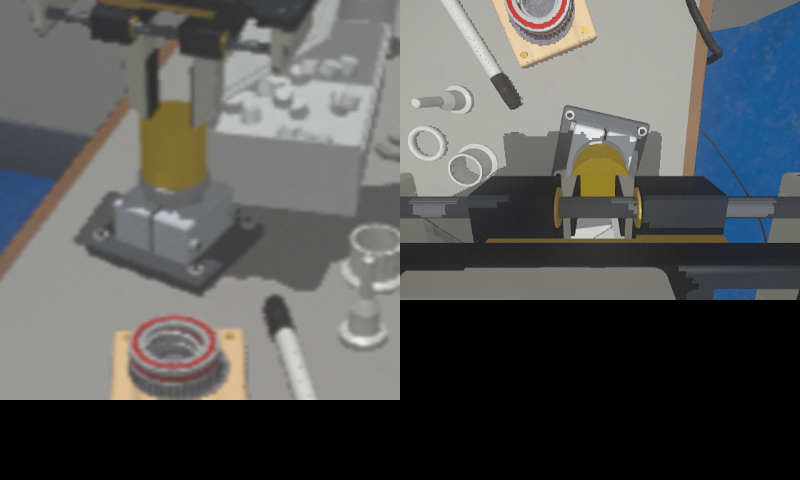

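Run:
```python
from h import *
t=observe()["position"]
for c in("side","wrist"):
    P=camera_params(c);im=get_image(c)
    print(c,"tcp",proj(t,P),"tips",proj(t+np.array([[.015,0,0],[-.015,0,0]]),P),"cap bbox",bb(proj(cyl([.447,.02,.064],.0235,.046),P)))
    for r in silhouettes("thread_cap",c)[:2]:print(round(r["p"],2),stats(r["mask"]))
    if c=="side":a=im[118:178,225:301]
    else: b=im[170:330,200:370]
o=np.zeros((600,800,3),np.uint8)
o[:316,:400]=cv2.resize(a,(400,316),interpolation=2)[...,::-1];o[:376,400:]=cv2.resize(b,(400,376),interpolation=2)[...,::-1]
cv2.imwrite("pics/g2.png",o)
```

```text
side tcp [[260.5468 154.7822]] tips [[253.6178 153.4947]
 [267.5221 156.0782]] cap bbox [248.4316 135.0349 272.0849 166.8797]
0.89 [249 135 273 167]
wrist tcp [[276.5714 241.663 ]] tips [[300.2917 241.596 ]
 [252.8547 241.7299]] cap bbox [233.2445 200.8863 320.8791 302.1176]
0.79 [240 201 321 275]
```

View pics/g2.png

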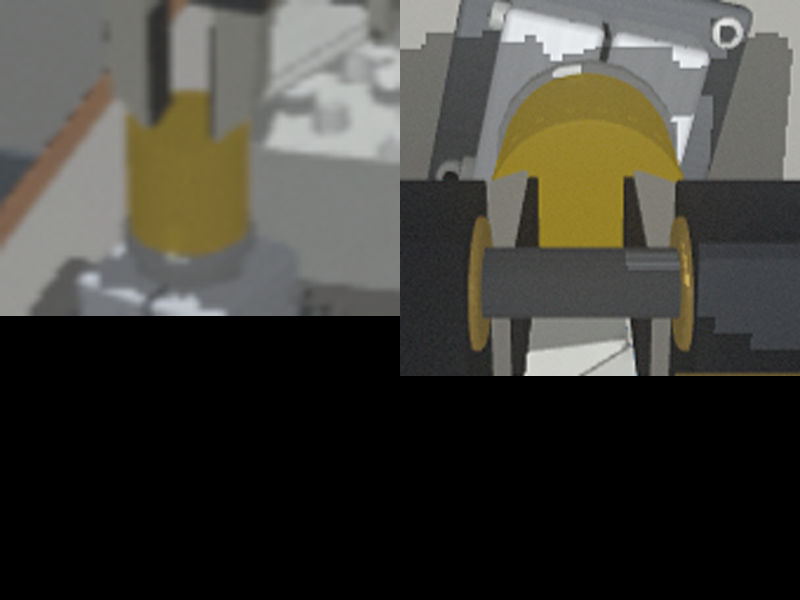

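Run:
```python
from h import *
t=observe()["position"]
for c in("side","wrist"):
    P=camera_params(c)
    for z in(.078,.097,.110):
        print(c,z,*[proj([t[0]+sx*.015,t[1]+sy*.0095,z],P)[0] for sx in(-1,1) for sy in(-1,1)])
print(observe()["force"],observe()["ft_torque"])
```

```text
side 0.078 [269.0826 153.7428] [265.9411 158.4935] [255.2563 151.1912] [251.9586 155.8774]
side 0.097 [269.0332 145.6696] [265.8568 150.3668] [255.0596 143.1446] [251.7237 147.7773]
side 0.11 [268.9987 140.0452] [265.798  144.7037] [254.9226 137.5393] [251.5601 142.1334]
wrist 0.078 [253.1932 255.6506] [252.5253 227.3709] [300.0472 255.5203] [300.5394 227.2331]
wrist 0.097 [250.9068 268.4155] [250.1092 237.6287] [302.366  268.2745] [302.971  237.4787]
wrist 0.11 [249.0648 278.6993] [248.154  245.9292] [304.2341 278.55  ] [304.9388 245.7695]
[-0.6171 -0.9424  3.7612] [ 0.0151 -0.1617 -0.0214]
```

```bash
python3 -c "
from h import *
s=observe();print(s['clock'],s['width'],s['gripper_force'],s['force'],s['position'])"
```

```text
5.5333 0.2016633976613967 1.7666462567285635 [-0.6171 -0.9424  3.7612] [0.4467 0.0203 0.078 ]
```

```bash
python3 -c "
from h import *
np.save('a.npy',get_image('side'))"
```

Emit:
jog_arm(
  motion=[
    [[0,0,0,0,0,0,-1],[0,0,0,0,0,0,-1],[0,0,0,0,0,0,-1],[0,0,0,0,0,0,-1],[0,0,0,0,0,0,-1],[0,0,0,0,0,0,-1],[0,0,0,0,0,0,-1],[0,0,0,0,0,0,-1],[0,0,0,0,0,0,-1],[0,0,0,0,0,0,-1]],
  ],
)

```text
clock: 6.42
position: [0.4463, 0.0202, 0.0777]
ee_rot: [-2.225, -2.217, 0.001]
force: [-0.4, 0.1, -0.3]
width: 0.877
gripper_force: 0.0
```

Run:
```python
from h import *
s=observe();t=s['position'];print(s['width'],s['force'],t)
im=get_image("side");P=camera_params("side")
for r in silhouettes("thread_cap","side")[:2]:print(round(r["p"],2),stats(r["mask"]))
for sx in(-1,1):
    for z in(.078,.11):print(sx,z,*[proj([t[0]+sx*a,t[1],z],P)[0] for a in(.046,.065)])
d=np.abs(im.astype(int)-np.load('a.npy')).max(2)>40
a=cv2.resize(im[95:190,215:310],(380,380),interpolation=2);b=cv2.resize((d[95:190,215:310]*255).astype(np.uint8),(380,380),interpolation=0)
cv2.imwrite("pics/g3.png",np.hstack([a[...,::-1],np.dstack([b]*3)]))
```

```text
0.8765968572904005 [-0.372   0.1045 -0.2792] [0.4463 0.0202 0.0777]
0.64 [249 135 273 167]
-1 0.078 [282.3075 158.8143] [291.3354 160.4917]
-1 0.11 [282.4667 145.0232] [291.6628 146.6716]
1 0.078 [239.6598 150.8904] [231.0661 149.2938]
1 0.11 [239.044  137.2398] [230.298  135.6722]
```

View pics/g3.png

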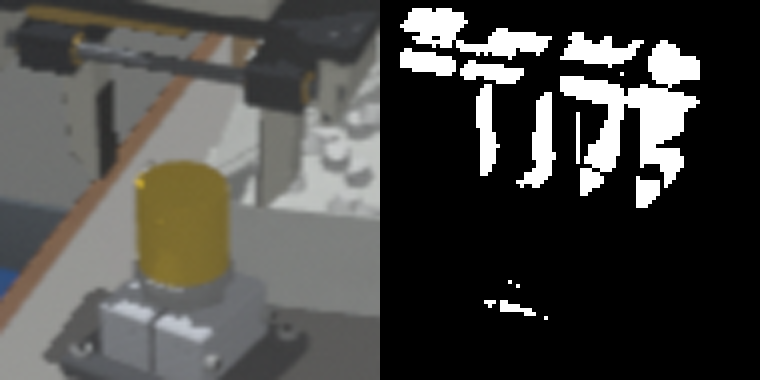

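The closed fingers slid over the top of the cap instead of gripping it. Side view g3 puts the tips at about (242,140) and (285,146), and the wrist view agrees. That makes the real finger ends stand about 31 mm above the reported TCP, with no sideways offset. I correct for this, go lower with care, and grasp again.

Emit:
jog_arm(
  motion=[
    [[0,0,0,0,0,0,-1],[0,0,0.005,0,0,0,-1],[0,0,0.012,0,0,0,-1],[0,0,0.02,0,0,0,-1],[0,0,0.027,0,0,0,-1],[0,0,0.033,0,0,0,-1],[0,0,0.035,0,0,0,-1]],
  ],
)

```text
clock: 7.1
position: [0.4458, 0.0202, 0.0416]
ee_rot: [-2.224, -2.217, 0.002]
force: [0.1, 0.7, -0.6]
width: 1.003
gripper_force: 0.0
```

Emit:
jog_arm(
  motion=[
    [[0,0,0,0,0,0,0.4],[0,0,0,0,0,0,0.4],[0,0,0,0,0,0,0.4],[0,0,0,0,0,0,0.4],[0,0,0,0,0,0,0.4],[0,0,0,0,0,0,0.4],[0,0,0,0,0,0,0.4],[0,0,0,0,0,0,0.4],[0,0,0,0,0,0,0.4]],
  ],
  force=10,
)

```text
clock: 7.85
position: [0.4467, 0.0203, 0.0431]
ee_rot: [2.225, 2.217, 0.0]
force: [-0.3, -1.0, 1.7]
width: 0.516
gripper_force: 10.0
```

Emit:
jog_arm(
  motion=[
    [[0,0,-0.015,0,0,0,0.4],[0,0,-0.035,0,0,0,0.4],[0,0,-0.055,0,0,0,0.4],[0,0,-0.065,0,0,0,0.4],[0.03,-0.011,-0.065,0,0,-0.05,0.4],[0.065,-0.024,-0.065,0,0,-0.11,0.4],[0.1,-0.038,-0.065,0,0,-0.18,0.4],[0.135,-0.051,-0.065,0,0,-0.24,0.4],[0.165,-0.062,-0.065,0,0,-0.3,0.4],[0.19,-0.072,-0.065,0,0,-0.34,0.4]],
  ],
)

```text
clock: 8.68
position: [0.3741, 0.2127, 0.1079]
ee_rot: [-1.812, -2.566, -0.001]
force: [-0.7, 0.1, -0.8]
width: 0.513
gripper_force: 10.0
```

Run:
```python
from h import *
s=observe();print(s['width'],s['gripper_force'])
goto(.365,.2385,-.005,21.3)
obs={}
for c in("side","top","wrist"):
    P=camera_params(c);im=get_image(c);cv2.imwrite(f"pics/m_{c}.png",im[...,::-1])
    for q in("thread_cap","nogo_gauge","go_gauge","fixture"):
        for r in silhouettes(q,c)[:3]:print(c,q,round(r["p"],2),r["pixel"],stats(r["mask"]))
# felt centre by colour, side view
P=camera_params("wrist")
print(proj([[.365,.2385,.014],[.3362,.3118,.048],[.391,.1715,.038],[.447,.02,.102]],P))
goto(.365,.2385,-.005,21.3)
```

```text
0.5133035402878863 9.995676729886327
shift [0.0273 0.     0.1129] turn [ 0.0004 -0.0004 -0.0306] yaw now 19.54534227591159 pos [0.3741 0.2127 0.1079] j [-0.0244  0.3209 -0.7457  2.0889  0.2928  0.8343 -0.6026] F [-0.6508  0.1374 -0.7867] t 8.6833
side thread_cap 0.84 [264.5, 183.9] [248 163 277 202]
side thread_cap 0.16 [260.2, 160.3] [231 147 291 193]
side nogo_gauge 0.55 [259.9, 223.9] [246 209 278 240]
side go_gauge 0.71 [366.7, 311.4] [349 287 389 331]
side go_gauge 0.7 [262.2, 279.7] [245 261 281 300]
side fixture 0.68 [261.8, 162.0] [231 148 292 203]
top go_gauge 0.97 [228.6, 294.6] [211 274 242 305]
top go_gauge 0.96 [221.3, 198.6] [206 188 237 219]
top go_gauge 0.5 [236.6, 198.0] [200 176 310 229]
wrist thread_cap 0.88 [276.3, 259.7] [226 215 328 334]
wrist go_gauge 0.87 [265.3, 55.8] [232  26 315 116]
wrist go_gauge 0.77 [64.5, 24.9] [  3   0 108  57]
[[275.7386 173.0795]
 [271.4361  71.459 ]
 [278.4859 258.6321]
 [282.1151 473.7175]]
shift [ 0.0301 -0.0005  0.1129] turn [ 0.      0.0001 -0.0358] yaw now 19.250655598265954 pos [0.3753 0.2103 0.1079] j [-0.0202  0.3205 -0.7435  2.0887  0.292   0.8347 -0.6008] F [ 0.2113 -0.3795 -0.2444] t 9.4333
```

Run:
```python
from h import *
obs=[]
for c,t in(("side",(263,280)),("top",(221,203)),("wrist",(273,71))):
    P=camera_params(c);im=get_image(c)
    b=min([stats(r["mask"]) for r in silhouettes("go_gauge",c)],key=lambda b:np.hypot(*((b[:2]+b[2:])/2-t)));obs.append((b,P));print(c,b)
print("wrist",*fit(obs[-1:],.03,.034,[.336,.31,.014]));print("all",*fit(obs,.03,.034,[.336,.31,.014]))
# felt: grey, fit circle in the seat plane
g=im.astype(int);sel=(np.ptp(g,axis=2)<22)&(g.mean(2)<150)&(g.mean(2)>60)
n,l,st,ce=cv2.connectedComponentsWithStats(sel.astype(np.uint8),connectivity=4)
for k in np.argsort(-st[1:,4])[:6]+1:print(st[k],ce[k])
print(im[150,275],im[165,275],im[180,275])
o=im[20:260,150:400];cv2.imwrite("pics/seat.png",cv2.resize(o,(625,600),interpolation=2)[...,::-1])
```

```text
side [246 261 282 301]
top [206 188 237 218]
wrist [  3   0 110  58]
wrist [ 0.1683  0.2758 -0.0006] [ 1.1523 -1.4727 -1.7575 33.2031]
all [0.2073 0.3027 0.052 ] [ 77.4066  -3.4528  82.1553  -0.158   -0.3968  63.2528   2.0575  65.1026
   0.6352 -63.1839  23.3289   6.7112]
[    0   374   387    46 16842] [192.4087 397.362 ]
[ 446    0  114  211 9142] [512.8179 110.6147]
[ 180  169  194  165 8575] [297.0243 275.496 ]
[  91  157  141  119 7856] [186.2578 217.4189]
[ 240  134   75   75 4360] [276.9521 171.5477]
[   0  241   68   99 4091] [ 24.2493 299.7751]
[137 134 139] [142 139 145] [132 130 136]
```

View pics/seat.png

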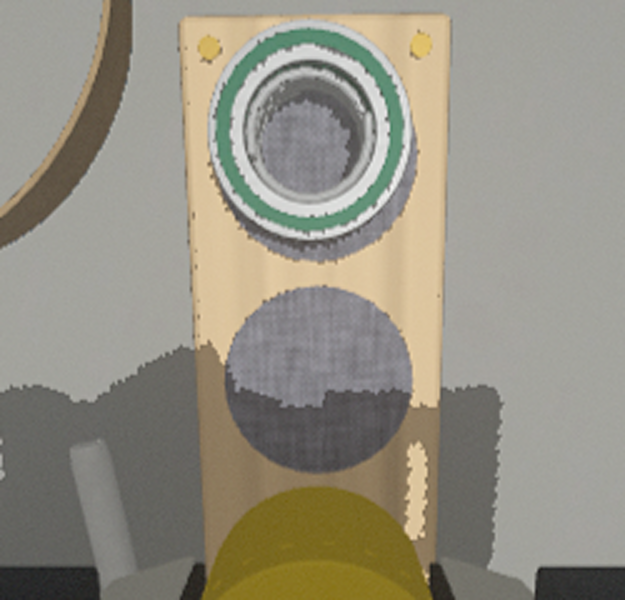

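Run:
```python
from h import *
P=camera_params("wrist");print("seat",ray((277.2,171.5),P,.014))
S,T=camera_params("side"),camera_params("top")
w=(np.array([233.2,28,314.6,117.5]),P)
print("go wrist",*fit([w],.03,.034,[.336,.31,.014]))
print("all",*fit([(np.array([246,261,282,301]),S),(np.array([206,188,236.5,218.5]),T),w],.03,.034,[.336,.31,.014]))
x=ray((277.2,171.5),P,.014);goto(*x[:2],-.005,21.3)
```

```text
seat [0.3656 0.2405 0.014 ]
go wrist [0.338  0.3117 0.0109] [-0.1228  0.1087  0.123  -0.1322]
all [0.3376 0.3112 0.0128] [-2.1232 -0.0898 -1.0134  0.8387 -0.2191 -0.8436  0.7696 -0.4384 -1.1475
 -0.1829 -0.2868  0.1982]
shift [0.0315 0.0008 0.1129] turn [ 0.      0.0001 -0.0352] yaw now 19.285549627917494 pos [0.3752 0.2105 0.1079] j [-0.0208  0.3206 -0.7436  2.0887  0.292   0.8348 -0.6009] F [ 0.2807 -1.1567 -0.4519] t 9.7333
```

Emit:
jog_arm(
  motion=[
    [[0.016,0.0005,0.0,0,0,-0.02,0.4],[0.031,0.001,0.01,0,0,-0.035,0.4],[0.031,0.001,0.04,0,0,-0.035,0.4],[0.031,0.001,0.07,0,0,-0.035,0.4],[0.031,0.001,0.09,0,0,-0.035,0.4],[0.031,0.001,0.102,0,0,-0.035,0.4],[0.031,0.001,0.108,0,0,-0.035,0.4],[0.031,0.001,0.111,0,0,-0.035,0.4],[0.031,0.001,0.113,0,0,-0.035,0.4],[0.031,0.001,0.113,0,0,-0.035,0.4]],
  ],
)

```text
clock: 10.57
position: [0.3663, 0.2404, -0.0047]
ee_rot: [1.773, 2.593, 0.001]
force: [-0.7, 0.2, -0.5]
width: 0.514
gripper_force: 10.0
```

Emit:
jog_arm(
  motion=[
    [[0,0,0.0005,0,0,0,0.4],[0,0,0.001,0,0,0,0.4],[0,0,0.0015,0,0,0,0.4],[0,0,0.002,0,0,0,0.4],[0,0,0.002,0,0,0,0.4]],
  ],
)

```text
clock: 10.98
position: [0.3663, 0.2402, -0.0068]
ee_rot: [1.773, 2.593, 0.001]
force: [-0.2, 0.4, 2.3]
width: 0.514
gripper_force: 10.0
```

Emit:
jog_arm(
  motion=[
    [[0,0,0,0,0,0,-0.2],[0,0,0,0,0,0,-0.4],[0,0,0,0,0,0,-0.7],[0,0,0,0,0,0,-1],[0,0,0,0,0,0,-1],[0,0,-0.02,0,0,0,-1],[0,0,-0.045,0,0,0,-1],[0,0,-0.07,0,0,0,-1],[0,0,-0.1,0,0,0,-1],[0,0,-0.1,0,0,0,-1]],
  ],
)

```text
clock: 11.82
position: [0.3677, 0.2422, 0.0971]
ee_rot: [1.771, 2.592, 0.009]
force: [0.6, 0.5, 1.0]
width: 0.997
gripper_force: 0.0
```

Run:
```python
from h import *
S=camera_params("side");im=get_image("side");cv2.imwrite("pics/s2.png",im[...,::-1])
for q in("thread_cap","go_gauge","nogo_gauge"):
    for r in silhouettes(q,"side")[:2]:print(q,round(r["p"],2),stats(r["mask"]))
print("cap exp",bb(proj(cyl([.3656,.2405,.014],.0235,.046),S)))
P=camera_params("wrist");im=get_image("wrist");cv2.imwrite("pics/w2.png",im[...,::-1])
for q in("thread_cap","go_gauge"):
    for r in silhouettes(q,"wrist")[:2]:print(q,round(r["p"],2),stats(r["mask"]))
print(bb(proj(cyl([.3656,.2405,.014],.0235,.046),P)),bb(proj(cyl([.3376,.3112,.014],.03,.034),P)))
goto(.3375,.3113,-.007,21.3)
```

```text
thread_cap 0.63 [248 228 277 263]
thread_cap 0.63 [231 162 289 203]
go_gauge 0.91 [349 287 389 330]
go_gauge 0.85 [245 260 282 301]
nogo_gauge 0.68 [245 210 278 235]
nogo_gauge 0.21 [236 215 290 312]
cap exp [247.3058 228.0803 274.7825 265.8952]
thread_cap 0.44 [224  62 336 329]
go_gauge 0.96 [  0   0 108  87]
go_gauge 0.87 [234  71 320 159]
[244.4139 182.252  308.881  254.9049] [233.4223  70.447  318.7717 159.549 ]
shift [0.0769 0.0003 0.0989] turn [-0.002   0.0003 -0.0001] yaw now 21.295151973513075 pos [0.3653 0.2396 0.092 ] j [-0.0965  0.3615 -0.7478  2.0907  0.3372  0.8114 -0.6767] F [-0.8239  0.2765  0.8708] t 12.1667
```

Emit:
jog_arm(
  motion=[
    [[0.035,0,0,0,0,0,-1],[0.065,0.0003,0,0,0,0,-1],[0.077,0.0003,0.015,0,0,0,-1],[0.077,0.0003,0.04,0,0,0,-1],[0.077,0.0003,0.065,0,0,0,-1],[0.077,0.0003,0.085,0,0,0,-1],[0.077,0.0003,0.095,0,0,0,-1],[0.077,0.0003,0.101,0,0,0,-1],[0.077,0.0003,0.103,0,0,0,-1],[0.077,0.0003,0.103,0,0,0,-1]],
  ],
)

```text
clock: 13.0
position: [0.3382, 0.3121, -0.01]
ee_rot: [-1.773, -2.593, 0.0]
force: [-0.2, -0.0, -0.1]
width: 1.003
gripper_force: 0.0
```

Emit:
jog_arm(
  motion=[
    [[0,0,0,0,0,0,0.2],[0,0,0,0,0,0,0.2],[0,0,0,0,0,0,0.2],[0,0,0,0,0,0,0.2],[0,0,0,0,0,0,0.2],[0,0,0,0,0,0,0.2],[0,0,0,0,0,0,0.2]],
  ],
  force=35,
)

```text
clock: 13.58
position: [0.3383, 0.312, -0.0098]
ee_rot: [1.773, 2.593, 0.0]
force: [-1.3, -0.8, 6.0]
width: 0.648
gripper_force: 35.0
```

Run:
```python
from h import *
s=observe();print(s["width"],s["gripper_force"])
goto(.447,.02,.1,21.3)
# spigot nose: side view crop
a=get_image("side")[110:210,210:310];b=get_image("top")[110:190,320:400]
cv2.imwrite("pics/nose.png",np.hstack([cv2.resize(a,(400,400),interpolation=2),cv2.resize(b,(400,400),interpolation=2)])[...,::-1])
for c in("side","top"):
    P=camera_params(c)
    for r in silhouettes("nose",c)[:2]+silhouettes("shoulder",c)[:2]+silhouettes("fixture",c)[:2]:print(c,round(r["p"],2),r["pixel"],stats(r["mask"]))
    print(proj([[.447,.02,.102],[.447,.02,.064],[.447,.02,0]],P))
```

```text
0.648277840164401 35.001094937324524
shift [-0.3115 -0.0047 -0.1098] turn [ 0.0003  0.0002 -0.0003] yaw now 21.2802649537552 pos [ 0.3383  0.312  -0.0098] j [-0.394   0.5505 -0.6147  2.1352  0.5511  0.6146 -1.0295] F [-1.3043 -0.8326  5.9943] t 13.5833
[[260.3043 144.4638]
 [260.5874 160.5545]
 [261.0381 186.169 ]]
[[367.9436 139.4324]
 [364.7126 144.45  ]
 [359.8443 152.0102]]
```

Emit:
jog_arm(
  motion=[
    [[0,0,-0.015,0,0,0,0.2],[0,0,-0.04,0,0,0,0.2],[0,0,-0.07,0,0,-0.1,0.2],[0,0,-0.1,0,0,-0.22,0.2],[-0.02,0.003,-0.12,0,0,-0.34,0.2],[-0.05,0.008,-0.12,0,0,-0.46,0.2],[-0.08,0.013,-0.12,0,0,-0.58,0.2],[-0.11,0.018,-0.12,0,0,-0.7,0.2],[-0.14,0.023,-0.12,0,0,-0.82,0.2],[-0.165,0.027,-0.12,0,0,-0.94,0.2]],
  ],
  force=45,
)

```text
clock: 14.82
position: [0.4239, 0.1654, 0.1095]
ee_rot: [-0.399, -3.116, 0.002]
force: [0.5, 0.2, -3.5]
width: 0.649
gripper_force: 45.0
```

Run:
```python
from h import *
s=observe();print(s["width"],s["gripper_force"])
goto(.471,.086,.11,161)
```

```text
0.6492487537474846 44.994460344314575
shift [-0.0655 -0.065  -0.0004] turn [-0.0009 -0.001  -1.4938] yaw now 75.41286368244151 pos [0.4239 0.1654 0.1095] j [ 0.2862  0.4443 -1.0014  2.0211  0.4708  0.9265  0.3512] F [ 0.4902  0.1716 -3.4599] t 14.8167
```

Emit:
jog_arm(
  motion=[
    [[-0.007,-0.007,0,0,0,-0.12,0.2],[-0.014,-0.014,0,0,0,-0.24,0.2],[-0.022,-0.022,0,0,0,-0.36,0.2],[-0.03,-0.03,0,0,0,-0.48,0.2],[-0.037,-0.037,0,0,0,-0.6,0.2],[-0.044,-0.044,0,0,0,-0.72,0.2],[-0.051,-0.051,0,0,0,-0.84,0.2],[-0.058,-0.058,0,0,0,-0.96,0.2],[-0.0655,-0.065,0,0,0,-1.08,0.2],[-0.0655,-0.065,0,0,0,-1.2,0.2]],
  ],
)

```text
clock: 15.65
position: [0.4705, 0.0859, 0.109]
ee_rot: [1.427, -2.797, 0.001]
force: [1.1, 0.9, -3.8]
width: 0.649
gripper_force: 45.0
```

Emit:
jog_arm(
  motion=[
    [[0,0,0,0,0,-0.12,0.2],[0,0,0,0,0,-0.24,0.2],[0,0,0,0,0,-0.29,0.2],[0,0,0,0,0,-0.29,0.2],[0,0,0,0,0,-0.29,0.2]],
  ],
)

```text
clock: 16.07
position: [0.4697, 0.0881, 0.1096]
ee_rot: [1.81, -2.567, -0.0]
force: [-0.7, 0.1, -2.9]
width: 0.646
gripper_force: 45.0
```

Run:
```python
from h import *
s=observe();print(s["width"],s["gripper_force"])
goto(.447,.02,.11,161)
P=camera_params("wrist");im=get_image("wrist");cv2.imwrite("pics/w3.png",im[...,::-1])
for q in("nose","shoulder","fixture","go_gauge"):
    for r in silhouettes(q,"wrist")[:2]:print(q,round(r["p"],2),r["pixel"],stats(r["mask"]))
print(proj([[.447,.02,.102],[.447,.02,.064]],P),bb(proj(cyl([.447,.02,.057],.026,.007),P)),bb(proj(cyl([.447,.02,.102],.0095,.0),P)))
c=proj([.447,.02,.085],P)[0].astype(int);x0=max(c[0]-80,0);y0=max(c[1]-80,0);print(x0,y0)
cv2.imwrite("pics/nose2.png",cv2.resize(im[y0:y0+160,x0:x0+160],(600,600),interpolation=2)[...,::-1])
```

```text
0.6460303725374444 44.99901473522186
shift [ 0.0718 -0.0015 -0.0004] turn [ 0.0006 -0.0005 -0.0107] yaw now 160.38889739571306 pos [0.4697 0.0881 0.1096] j [ 0.5801  0.6084 -1.2366  1.9636  0.6661  1.0624  1.8432] F [-0.7215  0.1317 -2.8629] t 16.0667
nose 0.68 [274.5, 118.5] [209  63 334 181]
shoulder 0.72 [271.7, 122.7] [209  63 334 181]
fixture 0.8 [271.5, 121.3] [209  63 334 182]
go_gauge 0.77 [273.6, 248.6] [213 207 341 334]
[[273.1608 121.4929]
 [273.6216 122.222 ]] [237.009   83.0423 310.2098 159.14  ] [257.2122 104.7033 289.1047 137.8531]
193 41
```

View pics/nose2.png

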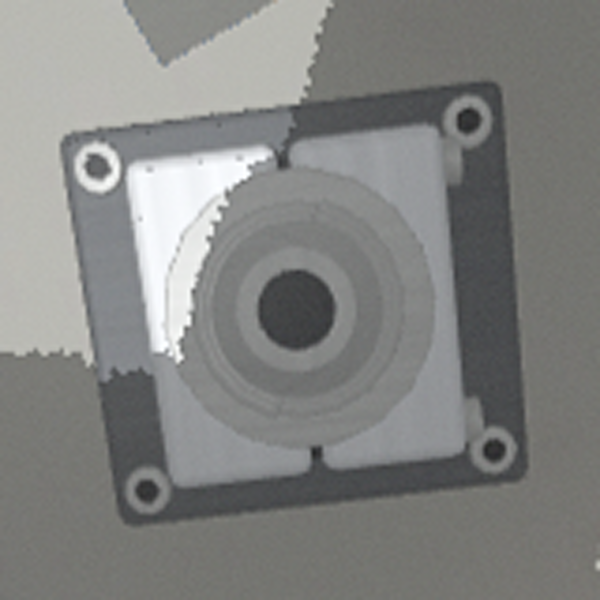

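Run:
```python
from h import *
s=observe();t=s["position"];P=camera_params("wrist");get_image("wrist")
for r in silhouettes("go_gauge","wrist")[:1]:print(stats(r["mask"]))
print("gauge pred",bb(proj(cyl([t[0],t[1],.134],.03,.034),P)))
n=ray((272.0,123.7),P,.102);c=ray((272.9,122.6),P,.0605)
print(n,c);goto(*((n+c)/2)[:2],.11,160);goto(.447,.02,.11,160)
```

```text
[213 206 341 335]
gauge pred [209.6995 201.9328 341.4116 339.8187]
[0.4484 0.0212 0.102 ] [0.448  0.0203 0.0605]
shift [ 0.071  -0.0021 -0.0001] turn [-0.     -0.0001  0.0085] yaw now 160.48492503506574 pos [0.4699 0.0884 0.1099] j [ 0.58    0.6081 -1.2369  1.9631  0.6661  1.0625  1.8447] F [-0.3126 -0.0442 -3.3362] t 16.4167
shift [ 0.0721 -0.0012 -0.0001] turn [-0.     -0.0001  0.0085] yaw now 160.48492503506574 pos [0.4699 0.0884 0.1099] j [ 0.58    0.6081 -1.2369  1.9631  0.6661  1.0625  1.8447] F [-0.3126 -0.0442 -3.3362] t 16.4167
```

Emit:
jog_arm(
  motion=[
    [[0.01,-0.0003,0,0,0,0.07,0.2],[0.025,-0.0008,0,0,0,0.14,0.2],[0.04,-0.0013,0,0,0,0.21,0.2],[0.055,-0.0018,0,0,0,0.28,0.2],[0.066,-0.0023,0,0,0,0.35,0.2],[0.0715,-0.0025,0,0,0,0.35,0.2],[0.0715,-0.0025,0,0,0,0.35,0.2],[0.0715,-0.0025,0,0,0,0.35,0.2]],
  ],
)

```text
clock: 17.08
position: [0.4487, 0.0204, 0.1101]
ee_rot: [-1.341, 2.84, -0.0]
force: [-0.4, 0.8, -1.9]
width: 0.647
gripper_force: 45.0
```

```bash
python3 -c "
from h import *
goto(.448,.0205,.07,140)"
```

```text
shift [0.0004 0.0006 0.0401] turn [-0.0003  0.0005  0.0098] yaw now 140.56380611333606 pos [0.4487 0.0204 0.1101] j [ 0.73    0.5247 -1.1939  2.0281  0.5906  0.9909  1.6896] F [-0.4285  0.7634 -1.9301] t 17.0833
```

Emit:
jog_arm(
  motion=[
    [[0,0,0.012,0,0,0,0.2],[0,0,0.024,0,0,0,0.2],[0,0,0.03,0,0,0,0.2],[0,0,0.034,0,0,0,0.2],[0,0,0.038,0,0,0,0.2],[0,0,0.04,0,0,0,0.2],[0,0,0.042,0,0,0,0.2],[0,0,0.043,0,0,0,0.2],[0,0,0.044,0,0,0,0.2],[0,0,0.044,0,0,0,0.2]],
  ],
)

```text
clock: 17.92
position: [0.4485, 0.0201, 0.0659]
ee_rot: [-1.339, 2.842, -0.0]
force: [0.0, 0.9, -2.4]
width: 0.645
gripper_force: 45.0
```

Emit:
jog_arm(
  motion=[
    [[0,0,0.001,0,0,0,0.2],[0,0,0.002,0,0,0,0.2],[0,0,0.003,0,0,0,0.2],[0,0,0.004,0,0,0,0.2],[0,0,0.004,0,0,0,0.2]],
  ],
)

```text
clock: 18.33
position: [0.4484, 0.0201, 0.0618]
ee_rot: [1.339, -2.842, 0.0]
force: [0.4, 0.1, -2.3]
width: 0.645
gripper_force: 45.0
```

Emit:
jog_arm(
  motion=[
    [[0,0,0.001,0,0,0,0.2],[0,0,0.002,0,0,0,0.2],[0,0,0.003,0,0,0,0.2],[0,0,0.003,0,0,0,0.2]],
  ],
)

```text
clock: 18.67
position: [0.4485, 0.0201, 0.0588]
ee_rot: [-1.339, 2.842, -0.0]
force: [1.1, -0.6, -3.4]
width: 0.651
gripper_force: 45.0
```

Emit:
jog_arm(
  motion=[
    [[0,0,0.001,0,0,0,0.2],[0,0,0.002,0,0,0,0.2],[0,0,0.003,0,0,0,0.2],[0,0,0.003,0,0,0,0.2]],
  ],
)

```text
clock: 19.0
position: [0.4483, 0.0201, 0.0557]
ee_rot: [1.339, -2.842, -0.0]
force: [-0.7, -0.0, -2.6]
width: 0.649
gripper_force: 45.0
```

Emit:
jog_arm(
  motion=[
    [[0,0,0.0007,0,0,0,0.2],[0,0,0.0014,0,0,0,0.2],[0,0,0.002,0,0,0,0.2],[0,0,0.002,0,0,0,0.2]],
  ],
)

```text
clock: 19.33
position: [0.4486, 0.0202, 0.0546]
ee_rot: [1.339, -2.842, 0.001]
force: [-4.4, -1.2, 10.7]
width: 0.65
gripper_force: 45.0
```

Emit:
jog_arm(
  motion=[
    [[0,0,-0.0015,0,0,0.0,0.2],[0,0,-0.0012,0,0,0.12,0.2],[0,0,-0.0009,0,0,0.24,0.2],[0,0,-0.0006,0,0,0.36,0.2],[0,0,-0.0003,0,0,0.48,0.2],[0,0,0,0,0,0.6,0.2],[0,0,0.0003,0,0,0.72,0.2],[0,0,0.0006,0,0,0.84,0.2],[0,0,0.0009,0,0,0.96,0.2],[0,0,0.0012,0,0,1.08,0.2]],
  ],
)

```text
clock: 20.17
position: [0.4485, 0.0203, 0.0527]
ee_rot: [0.322, 3.125, 0.0]
force: [0.1, -0.1, -3.0]
width: 0.649
gripper_force: 45.0
```

```bash
python3 -c "
from h import *
goto(.4485,.0202,.0402,-120);print(observe()['ft_torque'])"
```

```text
shift [-0.     -0.0001  0.0125] turn [-0.      0.0003 -2.8231] yaw now 78.24995869528018 pos [0.4485 0.0203 0.0527] j [ 0.4756  0.475  -0.8259  2.102   0.5038  0.77    0.6973] F [ 0.0875 -0.1228 -2.9777] t 20.1667
[ 0.1118 -0.1014  0.0443]
```

Emit:
jog_arm(
  motion=[
    [[0,0,0.0003,0,0,0.12,0.2],[0,0,0.0006,0,0,0.24,0.2],[0,0,0.0009,0,0,0.36,0.2],[0,0,0.0012,0,0,0.48,0.2],[0,0,0.0015,0,0,0.6,0.2],[0,0,0.0018,0,0,0.72,0.2],[0,0,0.0021,0,0,0.84,0.2],[0,0,0.0024,0,0,0.96,0.2],[0,0,0.0027,0,0,1.08,0.2],[0,0,0.0031,0,0,1.2,0.2]],
  ],
)

```text
clock: 21.0
position: [0.4485, 0.0204, 0.0496]
ee_rot: [-2.03, -2.398, -0.0]
force: [-0.5, -0.2, -3.3]
width: 0.645
gripper_force: 45.0
```

Emit:
jog_arm(
  motion=[
    [[0,0,0.0003,0,0,0.12,0.2],[0,0,0.0006,0,0,0.24,0.2],[0,0,0.0009,0,0,0.36,0.2],[0,0,0.0012,0,0,0.48,0.2],[0,0,0.0015,0,0,0.6,0.2],[0,0,0.0018,0,0,0.72,0.2],[0,0,0.0021,0,0,0.84,0.2],[0,0,0.0024,0,0,0.96,0.2],[0,0,0.0027,0,0,1.08,0.2],[0,0,0.0031,0,0,1.2,0.2]],
  ],
)

```text
clock: 21.83
position: [0.4484, 0.0204, 0.0464]
ee_rot: [-3.029, -0.833, -0.0]
force: [0.7, 0.0, -3.5]
width: 0.648
gripper_force: 45.0
```

```bash
python3 -c "
from h import *
goto(.4485,.0202,.0402,-120);print(observe()['ft_torque'])"
```

```text
shift [-0.0001  0.0002  0.0062] turn [-0.0002  0.0001  1.0605] yaw now -59.23559134585362 pos [0.4484 0.0204 0.0464] j [ 0.0017  0.3663 -0.2076  2.1434  0.1231  0.6427 -1.3251] F [ 0.666   0.0073 -3.5216] t 21.8333
[-0.0004  0.0303 -0.0577]
```

Emit:
jog_arm(
  motion=[
    [[0,0,0.0003,0,0,0.12,0.2],[0,0,0.0006,0,0,0.24,0.2],[0,0,0.0009,0,0,0.36,0.2],[0,0,0.0012,0,0,0.48,0.2],[0,0,0.0015,0,0,0.6,0.2],[0,0,0.0018,0,0,0.72,0.2],[0,0,0.0021,0,0,0.84,0.2],[0,0,0.0024,0,0,0.96,0.2],[0,0,0.0027,0,0,1.08,0.2],[0,0,0.0027,0,0,1.08,0.2]],
  ],
)

```text
clock: 22.67
position: [0.4485, 0.0204, 0.0437]
ee_rot: [3.027, -0.842, 0.0]
force: [0.6, 0.1, -3.3]
width: 0.651
gripper_force: 45.0
```

Emit:
jog_arm(
  motion=[
    [[0,0,0,0,0,0,-0.2],[0,0,0,0,0,0,-0.6],[0,0,0,0,0,0,-1],[0,0,0,0,0,0,-1],[0,0,0,0,0,0,-1],[0,0,0,0,0,0,-1]],
  ],
)

```text
clock: 23.17
position: [0.4487, 0.0202, 0.0439]
ee_rot: [-3.029, 0.833, -0.0]
force: [-0.1, 0.1, 0.2]
width: 0.958
gripper_force: 0.0
```

```bash
python3 -c "
from h import *
goto(.4485,.0202,.0425,60);s=observe();print(s['ft_torque'],s['width'])"
```

```text
shift [-0.0001  0.0001  0.0014] turn [-0.0004  0.0005  3.1281] yaw now -120.77209213493724 pos [0.4487 0.0202 0.0439] j [-0.22    0.3588  0.0704  2.1635 -0.0426  0.6202 -2.2273] F [-0.0769  0.0776  0.1601] t 23.1667
[0.079  0.0224 0.0824] 0.9579110496493097
```

Emit:
jog_arm(
  motion=[
    [[0,0,0,0,0,-0.12,-1],[0,0,0,0,0,-0.24,-1],[0,0,0,0,0,-0.36,-1],[0,0,0,0,0,-0.48,-1],[0,0,0,0,0,-0.6,-1],[0,0,0,0,0,-0.72,-1],[0,0,0,0,0,-0.84,-1],[0,0,0,0,0,-0.96,-1],[0,0,0,0,0,-1.08,-1],[0,0,0,0,0,-1.2,-1]],
  ],
)

```text
clock: 24.0
position: [0.4486, 0.0201, 0.0439]
ee_rot: [2.968, 1.031, 0.0]
force: [-0.5, 0.8, 0.3]
width: 1.0
gripper_force: 0.0
```

Emit:
jog_arm(
  motion=[
    [[0,0,0,0,0,-0.12,-1],[0,0,0,0,0,-0.24,-1],[0,0,0,0,0,-0.36,-1],[0,0,0,0,0,-0.48,-1],[0,0,0,0,0,-0.6,-1],[0,0,0,0,0,-0.72,-1],[0,0,0,0,0,-0.84,-1],[0,0,0,0,0,-0.96,-1],[0,0,0,0,0,-1.08,-1],[0,0,0,0,0,-1.2,-1]],
  ],
)

```text
clock: 24.83
position: [0.4486, 0.0201, 0.0439]
ee_rot: [1.867, 2.526, 0.0]
force: [1.1, -0.0, 0.6]
width: 0.998
gripper_force: 0.0
```

Emit:
jog_arm(
  motion=[
    [[0,0,0,0,0,-0.12,-1],[0,0,0,0,0,-0.24,-1],[0,0,0,0,0,-0.36,-1],[0,0,0,0,0,-0.48,-1],[0,0,0,0,0,-0.6,-1],[0,0,0,0,0,-0.6,-1]],
  ],
)

```text
clock: 25.33
position: [0.4485, 0.0199, 0.0437]
ee_rot: [-1.038, -2.965, -0.0]
force: [-0.1, 0.3, 0.9]
width: 1.002
gripper_force: 0.0
```

Emit:
jog_arm(
  motion=[
    [[0,0,0,0,0,0,0.2],[0,0,0,0,0,0,0.2],[0,0,0,0,0,0,0.2],[0,0,0,0,0,0,0.2],[0,0,0,0,0,0,0.2],[0,0,0,0,0,0,0.2],[0,0,0,0,0,0,0.2]],
  ],
  force=20,
)

```text
clock: 25.92
position: [0.4485, 0.0202, 0.0439]
ee_rot: [1.047, 2.962, -0.0]
force: [-0.5, 0.4, 1.5]
width: 0.651
gripper_force: 20.0
```

```bash
python3 -c "
from h import *
goto(.4485,.0202,.0402,-20);s=observe();print(s['ft_torque'],s['width'],s['gripper_force'])"
```

```text
shift [ 0.     -0.      0.0037] turn [0.0001 0.0001 1.2403] yaw now 51.061230277114625 pos [0.4485 0.0202 0.0439] j [ 0.3847  0.4546 -0.7027  2.1159  0.4456  0.719   0.2804] F [-0.4692  0.3566  1.4586] t 25.9167
[ 0.0349 -0.1184 -0.0672] 0.6509343183533013 19.997561811469495
```

Emit:
jog_arm(
  motion=[
    [[0,0,0.0003,0,0,0.12,0.2],[0,0,0.0006,0,0,0.24,0.2],[0,0,0.0009,0,0,0.36,0.2],[0,0,0.0012,0,0,0.48,0.2],[0,0,0.0015,0,0,0.6,0.2],[0,0,0.0018,0,0,0.72,0.2],[0,0,0.0021,0,0,0.84,0.2],[0,0,0.0024,0,0,0.96,0.2],[0,0,0.0027,0,0,1.08,0.2],[0,0,0.0027,0,0,1.08,0.2]],
  ],
)

```text
clock: 26.75
position: [0.4485, 0.0201, 0.0412]
ee_rot: [2.426, 1.995, -0.0]
force: [0.0, -0.3, -0.1]
width: 0.648
gripper_force: 20.0
```

```bash
python3 -c "
from h import *
goto(.4485,.0202,.0402,-20);s=observe();print(s['ft_torque'],s['width'],s['gripper_force'])"
```

```text
shift [ 0.0001 -0.      0.001 ] turn [0.0003 0.0004 0.1548] yaw now -11.128785406073693 pos [0.4485 0.0201 0.0412] j [ 0.1687  0.4    -0.4192  2.1346  0.2639  0.6553 -0.626 ] F [ 0.011  -0.338  -0.0685] t 26.75
[-0.1079 -0.102  -0.0519] 0.6480547123010558 19.99815343413502
```

Emit:
jog_arm(
  motion=[
    [[0,0,0.0002,0,0,0.08,0.2],[0,0,0.0004,0,0,0.16,0.2],[0,0,0.0006,0,0,0.24,0.2],[0,0,0.0008,0,0,0.32,0.2],[0,0,0.0008,0,0,0.32,0.2]],
  ],
)

```text
clock: 27.17
position: [0.4482, 0.0199, 0.041]
ee_rot: [2.709, 1.59, -0.001]
force: [-2.9, -1.4, 12.1]
width: 0.652
gripper_force: 20.0
```

```bash
python3 -c "
from h import *
goto(.4485,.0202,.0402,-20);s=observe();print(s['ft_torque'],s['width'],s['gripper_force'])"
```

```text
shift [0.0004 0.0001 0.0008] turn [ 0.0002  0.0008 -0.1602] yaw now -29.176680378180304 pos [0.4482 0.0199 0.041 ] j [ 0.1046  0.389  -0.3377  2.1402  0.2123  0.6434 -0.8896] F [-2.9106 -1.4425 12.1374] t 27.1667
[-0.0634  0.8221 -0.0014] 0.6519597167970287 20.003100684843957
```

Emit:
jog_arm(
  motion=[
    [[0,0,-0.0004,0,0,0.08,0.2],[0,0,-0.0004,0,0,0.16,0.2],[0,0,-0.0004,0,0,0.24,0.2],[0,0,-0.0004,0,0,0.32,0.2],[0,0,-0.0004,0,0,0.4,0.2],[0,0,-0.0004,0,0,0.4,0.2]],
  ],
)

```text
clock: 27.67
position: [0.4478, 0.0201, 0.041]
ee_rot: [2.971, 1.021, -0.002]
force: [-2.5, 0.2, 8.9]
width: 0.65
gripper_force: 20.0
```

```bash
python3 -c "
from h import *
goto(.4485,.0202,.0402,-20);s=observe();print(s['ft_torque'],s['width'],s['gripper_force'])"
```

```text
shift [0.0006 0.0004 0.0008] turn [-0.0005  0.0009 -0.5599] yaw now -52.078787150457664 pos [0.4478 0.0201 0.041 ] j [ 0.0227  0.3779 -0.2347  2.147   0.1461  0.6323 -1.2231] F [-2.4526  0.1943  8.9097] t 27.6667
[ 0.1555  0.79   -0.078 ] 0.6501922830090096 19.99961023684591
```

Emit:
jog_arm(
  motion=[
    [[0,0,0,0,0,0.08,0.2],[0,0,0,0,0,0.16,0.2],[0,0,0,0,0,0.24,0.2],[0,0,0,0,0,0.32,0.2],[0,0,0,0,0,0.4,0.2],[0,0,0,0,0,0.4,0.2]],
  ],
)

```text
clock: 28.17
position: [0.4498, 0.0203, 0.0411]
ee_rot: [3.114, 0.413, 0.004]
force: [3.3, -2.2, 1.6]
width: 0.648
gripper_force: 20.0
```

Run:
```python
from h import *
goto(.4485,.0202,.0402,-20);s=observe();print(s['ft_torque'],s['width'],s['gripper_force'])
S=camera_params("side");get_image("side")
for r in silhouettes("go_gauge","side")[:3]:print(round(r["p"],2),stats(r["mask"]))
print([bb(proj(cyl([.448,.0202,z],.03,.034),S)) for z in(.064,.068)])
```

```text
shift [-0.0013 -0.0003  0.0009] turn [ 0.0018 -0.0017 -0.9581] yaw now -74.89298140216174 pos [0.4498 0.0203 0.0411] j [-0.06    0.3706 -0.1307  2.1521  0.0822  0.6212 -1.5559] F [ 3.3394 -2.2109  1.565 ] t 28.1667
[-0.2467 -0.6661  0.0768] 0.6483039105099043 20.00138819217682
0.64 [349 287 389 330]
0.52 [246 151 276 168]
0.46 [231 164 291 202]
[array([244.8549, 138.5328, 274.7896, 168.6286]), array([244.7893, 136.8258, 274.7921, 166.9497])]
```

Emit:
jog_arm(
  motion=[
    [[0,0,0,0,0,0.08,0.2],[0,0,0,0,0,0.16,0.2],[0,0,0,0,0,0.24,0.2],[0,0,0,0,0,0.32,0.2],[0,0,0,0,0,0.32,0.2]],
  ],
)

```text
clock: 28.68
position: [0.4487, 0.02, 0.0409]
ee_rot: [3.14, -0.09, 0.001]
force: [1.9, -1.6, 4.3]
width: 0.653
gripper_force: 20.0
```

Run:
```python
from h import *
goto(.4485,.0202,.0402,-20);s=observe();print(s['ft_torque'],s['width'],s['gripper_force'])
```

```text
shift [-0.0002 -0.0001  0.0007] turn [ 0.0004 -0.0002 -1.279 ] yaw now -93.28087343912736 pos [0.4487 0.02   0.0409] j [-0.1264  0.3665 -0.0471  2.1585  0.0297  0.6169 -1.8227] F [ 1.9082 -1.5772  4.2893] t 28.6833
[-0.4034 -0.3477 -0.2407] 0.6532334618558018 20.002641677856445
```

Emit:
jog_arm(
  motion=[
    [[0,0,0,0,0,0,0.2],[0,0,0,0,0,0.05,0.2],[0,0,0,0,0,0.1,0.2],[0,0,0,0,0,0.15,0.2],[0,0,0,0,0,0.2,0.2],[0,0,0,0,0,0.2,0.2]],
  ],
  force=45,
)

```text
clock: 29.18
position: [0.4488, 0.0199, 0.041]
ee_rot: [3.116, -0.396, 0.001]
force: [1.3, -3.5, 6.7]
width: 0.648
gripper_force: 45.0
```

Run:
```python
from h import *
goto(.4485,.0202,.0402,-20);s=observe();print(s['ft_torque'],s['width'],s['gripper_force'],s['joint_efforts'])
```

```text
shift [-0.0004 -0.0003  0.0008] turn [ 0.0012 -0.0002 -1.4743] yaw now -104.47003230720397 pos [0.4488 0.0199 0.041 ] j [-0.1678  0.3649  0.0046  2.1618 -0.0011  0.6145 -1.986 ] F [ 1.2685 -3.5318  6.6693] t 29.1833
[-0.7798 -0.2835  1.3941] 0.648167882237115 44.99967026989907 [ -0.5013 -47.0133   0.2075 -17.9481  -2.2027   0.1761  -2.3951]
```

Emit:
jog_arm(
  motion=[
    [[0,0,0,0,0,0.18,0],[0,0,0,0,0,0.18,-0.5],[0,0,0,0,0,0.18,-1],[0,0,0,0,0,0.18,-1],[0,0,0,0,0,0.18,-1],[0,0,0,0,0,0.18,-1],[0,0,0,0,0,0.18,-1]],
  ],
)

```text
clock: 29.77
position: [0.4482, 0.0202, 0.0406]
ee_rot: [3.067, -0.68, -0.001]
force: [0.4, 0.0, -0.8]
width: 0.987
gripper_force: 0.0
```

Emit:
jog_arm(
  motion=[
    [[0,0,-0.015,0,0,0,-1],[0,0,-0.035,0,0,0,-1],[0,0,-0.06,0,0,0,-1],[0,0,-0.09,0,0,0,-1],[0,0,-0.12,0,0,0,-1],[0,0,-0.15,0,0,0,-1],[0,0,-0.18,0,0,0,-1],[0,0,-0.2,0,0,0,-1],[0,0,-0.2,0,0,0,-1],[0,0,-0.2,0,0,0,-1]],
  ],
)

```text
clock: 30.6
position: [0.4491, 0.0203, 0.2416]
ee_rot: [-3.066, 0.681, -0.003]
force: [-0.3, 0.5, -0.5]
width: 0.998
gripper_force: 0.0
```

Run:
```python
from h import *
s=observe();print(s["clock"],s["position"],s["force"])
for c in("side","top","wrist"):
    P=camera_params(c);get_image(c)
    for q in("go_gauge","thread_cap","nogo_gauge"):
        print(c,q,[(round(r["p"],2),stats(r["mask"])) for r in silhouettes(q,c)[:3]])
    for z in(.064,.067):print("go exp",z,bb(proj(cyl([.4483,.0204,z],.03,.034),P)))
    print("cap exp",bb(proj(cyl([.3656,.2405,.014],.0235,.046),P)))
```

```text
30.6 [0.4491 0.0203 0.2416] [-0.2911  0.4511 -0.5194]
side go_gauge [(0.71, array([246, 139, 276, 168])), (0.66, array([349, 287, 389, 330]))]
side thread_cap [(0.91, array([249, 228, 276, 265]))]
side nogo_gauge [(0.69, array([245, 210, 278, 234])), (0.25, array([235, 215, 290, 312]))]
go exp 0.064 [244.6789 138.5553 274.6158 168.6537]
go exp 0.067 [244.6294 137.2757 274.6174 167.3952]
cap exp [247.3058 228.0803 274.7825 265.8952]
top go_gauge [(0.77, array([211, 274, 242, 304])), (0.61, array([349, 125, 383, 160])), (0.28, array([336, 125, 384, 177]))]
top thread_cap [(0.66, array([243, 176, 268, 201]))]
top nogo_gauge [(0.69, array([274, 161, 303, 191]))]
go exp 0.064 [349.3947 124.1689 383.0801 158.545 ]
go exp 0.067 [349.5886 123.7051 383.3987 158.2099]
cap exp [243.0509 175.0276 267.7071 201.1954]
wrist go_gauge [(0.8, array([249, 163, 305, 221]))]
wrist thread_cap []
wrist nogo_gauge [(0.92, array([187, 242, 217, 275]))]
go exp 0.064 [248.2037 161.4946 304.8121 220.6085]
go exp 0.067 [247.9641 161.785  305.0596 221.4104]
cap exp [133.09   280.5127 179.3328 328.7966]
```

The gauge sits on the shoulder (side view bottom edge at row 168, expected 168.6). The cap is on the middle seat and the NO-GO has not moved.

```bash
python3 -c "
from cell import sign_off
print(sign_off())"
```

```text
the job is handed in; nothing more can be done
None
```

The job is handed in: the cap stands open end down on the middle seat, the GO gauge is screwed down tight against the shoulder, and the NO-GO was left alone; the robot's clock read about 31 s.

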